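# Prop up a slow cooker's child guard and set its dial

## Robot

A 6-joint arm with a two-finger parallel gripper is mounted at the origin on a cart in front of the work surface, level with it; the furniture and walls round the work are solid. World frame = base frame: x ahead of the robot, y to its left, z up, the work surface at z = 0. Lengths are in m, angles in rad, forces in N, time in s.
With the tool pointing down it reaches from about 0.275 to 0.75 m from the base axis. Payload 10.2 kg.
Tool frame: the origin (TCP) lies on the front face of the gripper's body, between the roots of the fingers; the fingertips stand 64 mm ahead of it and the grasp point (between the pads) lies 45 mm ahead of it (bot.hold_point_z is the distance from the TCP to the grasp point, in m); z points along the fingers, y is the line along which they close (so a half turn about z gives the same grasp; the last joint's range is limited). The gripper opens to 88 mm and grips with 3 to 60 N. Pads are 18 mm wide; open, the fingers measure 123 mm over their backs; the gripper's body (75 mm by 187 mm) begins 45 mm behind the grasp point.
Start: joints at [-1.355, 0.313, 1.498, -0, 1.331, -0.223], TCP at [0.223, -0.475, 0.303] pointing down, gripper open.
Joint ranges: [-2.94, 2.94], [-0.97, 2.17], [0.19, 2.56], [-1.23, 4.37], [0.02, 3.11], [-2.88, 2.88]. Speed limits (rad/s): [2.39, 2.39, 3.01, 3.14, 3.14, 3.14].

## Interface

Orientations are given as a rotation vector (axis times angle).
In Python, from plant import bot gives the robot as it stands.
- The arm moves only by the tool jog_arm, never from a script. Its argument "moves" is a list of rows, each an object with "translation": the shift along the tool's x, y, z in cm, a list of three; "twist": the turn, a rotation vector about the tool's x, y, z in degrees, a list of three; "grip": the gripper command: -1 is shut, 1 is fully open, values between are in proportion. In form: [{"translation": [dx, dy, dz], "twist": [rx, ry, rz], "grip": grip}, ...]. A call has 1 to 12 rows; each row is the pose to reach, as a shift and turn from the pose commanded when the call began, along the tool's axes at that moment; what a row does not reach only later rows make up. A row lasts 1/12 s, in which the tool goes at most 41.7 mm and 7.16 degrees, less where a joint would pass 70% of its speed; a pose out of reach is approached as far as the arm can. A call with a gripper value outside its range is refused whole. The fingers move at their own pace and stop on an object; "newtons" is the grip in N (left out, the last holds). Time passes only in rows, so rows that repeat a pose let the fingers close. It gives the time, the measured TCP pose, the force, the opening and the grip force at its end, in the units of the state.
- bot.observe(): the state, without advancing time (a new reading comes with each control period).
- bot.capture(name): name is "side" or "top"; returns the picture (400x640x3 uint8, blue, green, red); there is no depth.
- bot.camera_params(name): a dict with "fovy" (degrees; the focal length in pixels is half the picture's height over the tangent of half this angle, whatever the lens; pixels are square), "cx", "cy" (the principal point, pixels), "k1" (the pictures are not rectified: a ray, as slopes to the right and down, at radius r is drawn at 1 + k1 r^2 times it, then the intrinsics apply), "cam_to_world" (4x4, takes a point from camera to world coordinates). Camera axes: x right, y up, looking along -z (the intrinsics and any distortion apply to the point x, -y, -z); pixel columns grow to the right and rows downward; lengths in m; the calibration is good to about 2 mm. A picture is of the moment at which its call begins. camera_params takes no time and is no camera call.
- bot.hand_in(): hands the job in; it is judged then, once.
The state is a dict: "time_s": time; "q": joint angles; "dq": joint speeds; "joint_torque": joint torques, N m; "tool_pos": TCP position; "tcp_rot": TCP orientation; "wrist_force": force on the tool from outside, world axes, zero at the start; "moment": the same for the moment, N m; "grip_width": finger opening in m; "finger_force": force on a finger pad.
Only numpy, scipy, OpenCV 4.12 (cv2) and the standard library are available. Lean on these libraries where they do the work, as an engineer would, in place of code of your own. Each camera call takes 0.05 s, during which the arm holds its last target. There are 200 camera calls.

## Task

Lift the spring-closed guard flap on the slow cooker's sloping front until its folding stay drops behind the catch, and ease it back so that it stays propped open by itself. Then turn the knob beneath it clockwise until its pointer lines up with the long mark. Leave the guard propped, and do not shift the mug, the salt shaker or the honey jar standing beside it.

Things in the scene. Friction and masses are not known exactly. Their poses are not given: they have to be found in the camera images.
- cooker: Steel slow cooker, fixed; 290 deep, 230 wide, 180 high. x points back, away from the user, y to its left, z up; origin on the worktop below the panel's centre line at the knob. In front is a console with a panel sloping 18 degrees, 214 wide, front edge 45 high and 50 before the origin, back edge 90 high. The panel's normal leans to the user: (-0.309, 0, 0.951). A white guard flap covers it.
- guard_hinge (a point): Middle of the guard's hinge axis, fixed to the cooker at (68, 0, 125) in its frame, 40 off the panel; the axis is parallel to the cooker's y. Pot housing behind it: 153 high, lid knob to 180.
- guard_grip (a point): Holding point on the guard's finger grip: an upright blade 10 thick (along the hinge axis), 22 high, in the middle of the guard's free edge; it sticks out from 150 to 194 from the hinge, this point is at 178. x points to the hinge, y along the hinge axis. Pinched across its thickness, it swivels between the pads as the guard swings, so the gripper may keep its tilt.
- guard (a joint): Guard angle, rad: 0 shut (parallel to the panel), grows as it opens up and back, hard stop 2.09. Flap 196 wide, 150 long, about 120 g; weight and a weak spring shut it (under 2 N at the grip) unless propped: raised past about 1.93, and surely at the stop, the stay drops behind its catch and then holds the guard at about 1.80. Not raised so far, it falls shut when let go.
- stay (a joint): Angle of the stay to the guard, rad: a thin steel strut 96 long hanging under the guard, 74 left of the centre line; its foot slides up the panel to a small catch rib. 0 while the guard is shut, about 2.43 when propped behind the catch.
- dial_grip (a point): Black knob under the guard, 35 right of the centre line: round skirt 48 across, 8 high; on it a bar grip 46 long, 12 thick, 24 high, its top 31 off the panel. This point is on the knob's axis, 21 off the panel. z points out along the axis (the panel's normal), x along the bar to its pointer end. Grip the bar across its thickness, fingers along the axis.
- dial_pointer (a point): Pointer end of the knob: top of the bar, 22 from the axis, with a thin white line.
- long_mark (a point): Middle of the long black mark (16 x 4) on the panel, 40 from the knob's axis straight up the slope (12 o'clock); the other marks are small dots.
- dial (a joint): Knob angle, rad: 0 with the pointer at half past seven (lower left), grows clockwise as seen by the user in front; on the long mark at 2.356. Range 0 to 4.7; stays where it is left (friction about 0.05 N m).
- mug_mid (a point): Centre (45 up) of a striped mug, 86 across, 90 high, left of the cooker. Leave alone.
- shaker_mid (a point): Centre (45 up) of a salt shaker, 44 across, 90 high, right of the cooker. Leave alone.
- honey_mid (a point): Centre (48 up) of a honey jar, 65 across, 95 high, right of the cooker. Leave alone.

How it is judged:
On the way, in this order (a step that is already met when the one before it is completed fails the run):
1. the guard stands propped on its stay, let go by the robot (value of joint guard between 1.74 and 1.9 rad and value of joint stay above 2.38 rad and contact force between each of the arm, the fingers and guard below 0.1 N), for 0.3 s.
2. the knob's pointer is on the long mark (value of joint dial between 2.236 and 2.476 rad and value of joint guard above 1.74 rad), for 0.2 s.
At the end, for the whole second after the job is handed in: The knob's pointer is within 0.12 rad (7 degrees) of the long mark, and the guard stands propped on its stay (joint guard 1.74 to 1.90, joint stay over 2.38) (all of step 2 and value of joint guard below 1.9 rad and value of joint stay above 2.38 rad); the robot touches nothing.
It fails at once if the mug is shifted more than 30 mm (distance of mug_mid from where it was at the start of the episode above 0.03 m).
It fails at once if the salt shaker is shifted more than 30 mm (distance of shaker_mid from where it was at the start of the episode above 0.03 m).
It fails at once if the honey jar is shifted more than 30 mm (distance of honey_mid from where it was at the start of the episode above 0.03 m).
It also fails if it takes over 62 s, if anything falls off the work surface, if the arm or the gripper's body presses on something with over 40 N, if the wrist force passes 120 N, or if a joint passes its speed limit or range.

## Working session

There is one attempt and no reset: what is moved stays moved. The work goes in short steps, Python scripts to look and compute and a tool call to move; the robot and the scene stay as the last step left them, time stands still between calls to the robot, and variables do not carry over. Pictures are saved under pics/ and viewed, at most 11 in all, crops included, and the job is handed in when it is done.

Besides the shell and the picture viewer there is one more tool, called after "Emit:" by a JSON object that holds its "op" and its "data". jog_arm: Moves the arm, as the interface text tells. Its arguments: {"type":"object","properties":{"moves":{"type":"array"},"newtons":{"type":"number"}},"required":["moves"]}

```bash
ls; mkdir -p pics; python3 - <<'E'
from plant import bot
import cv2
s=bot.observe(); print({k:(v if not hasattr(v,'round') else v) for k,v in s.items()})
for n in("side","top"):
    cv2.imwrite(f"pics/{n}0.png",bot.capture(n)); print(n,bot.camera_params(n))
E
```

```text
pics
{'time_s': 0.0, 'q': array([-1.35542474e+00,  3.13402504e-01,  1.49842119e+00, -1.41311328e-05,
        1.33097733e+00, -2.23416602e-01]), 'dq': array([-6.95637133e-04, -8.07622789e-04, -1.30736281e-03,  1.14657170e-03,
        5.84132693e-06, -1.05810187e-03]), 'joint_torque': array([-5.28417331e-04, -4.02210689e+01, -2.52273899e+01,  6.93860929e-02,
        3.52494617e-02, -8.70688882e-05]), 'tool_pos': array([ 0.22298546, -0.47511186,  0.3021913 ]), 'tcp_rot': array([-3.06510650e+00, -6.83472979e-01,  1.39180321e-05]), 'wrist_force': array([-0.37925246,  0.29363738,  0.02620008]), 'moment': array([-0.01557906, -0.00189515,  0.04064325]), 'finger_force': 0.0, 'grip_width': 0.0880090794649589}
side {'fovy': 53.12069557422173, 'cx': 318.1719396069879, 'cy': 196.97852668803324, 'k1': -0.04986284186987726, 'cam_to_world': array([[ 0.9826287 ,  0.11575303, -0.14505885,  0.48081418],
       [-0.1852767 ,  0.56703618, -0.8025849 , -0.6683335 ],
       [-0.01064802,  0.81551898,  0.57863236,  0.60989842],
       [ 0.        ,  0.        ,  0.        ,  1.        ]])}
top {'fovy': 53.189030744345374, 'cx': 317.62251545801723, 'cy': 199.2823987820346, 'k1': -0.0716234051029647, 'cam_to_world': array([[-0.00649605,  0.99773533, -0.06694788,  0.52562801],
       [-0.99962732, -0.00470404,  0.02689022,  0.0420695 ],
       [ 0.0265144 ,  0.06709761,  0.99739405,  1.11283567],
       [ 0.        ,  0.        ,  0.        ,  1.        ]])}
```

View pics/side0.png

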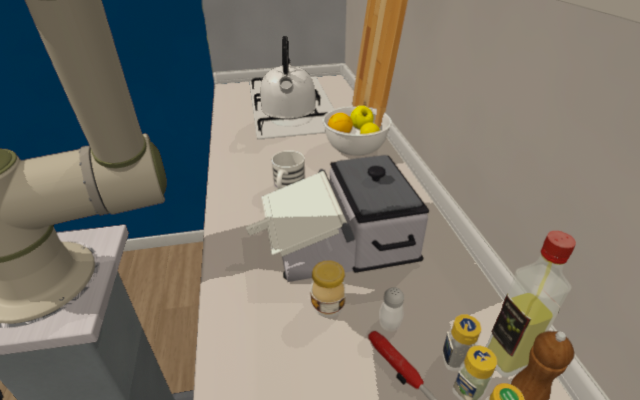

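View pics/top0.png

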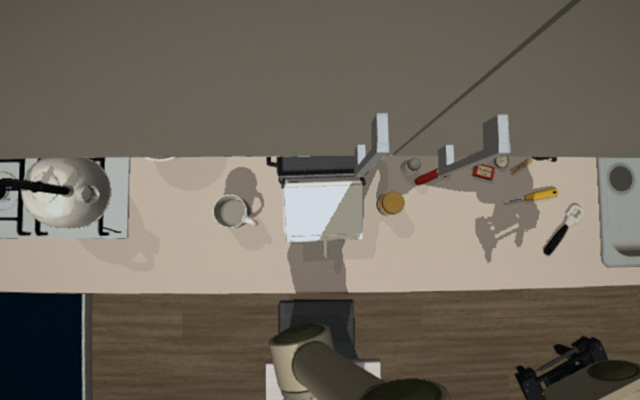

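The side view shows the cooker with its flap at about (263–345, 176–262). The mug is at (288,168), the honey jar at (328,288) and the shaker at (392,310). In the top view the flap spans about (283–363, 181–240) and the grip is at (325,248). I'll zoom in for the corners.

```bash
python3 - <<'E'
import cv2,numpy as np
a=cv2.imread("pics/side0.png")[160:300,230:430]; b=cv2.imread("pics/top0.png")[150:300,200:440]
cv2.imwrite("pics/c1.png",cv2.resize(a,None,fx=4,fy=4,interpolation=cv2.INTER_CUBIC))
cv2.imwrite("pics/c2.png",cv2.resize(b[:140,60:200],None,fx=4,fy=4,interpolation=cv2.INTER_CUBIC))
E
```

```text
(no output)
```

View pics/c1.png

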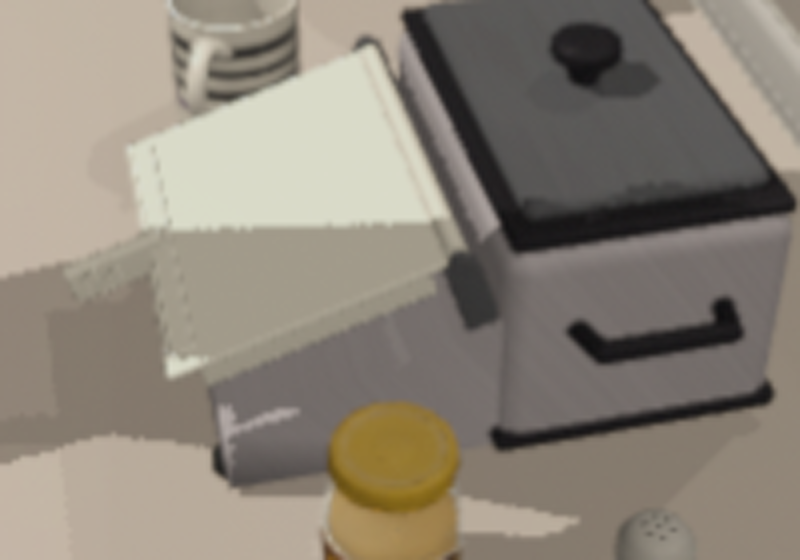

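View pics/c2.png

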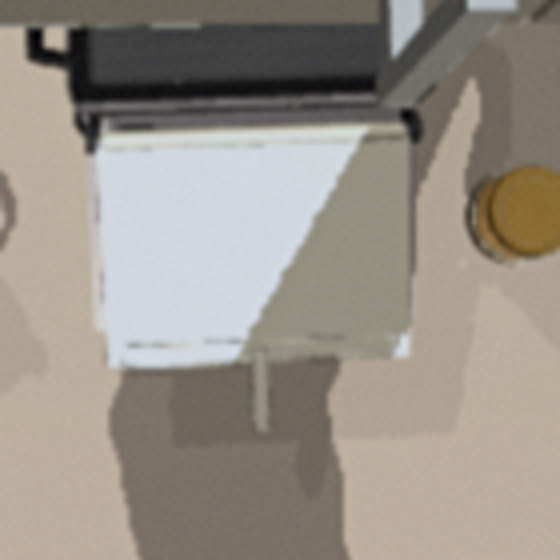

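Crop 1 (scale 4, offset 230,160) shows the flap corners at (128,148), (375,48), (450,262) and (170,375). The console foot is at (232,485), the pot's rear foot at (770,395) and the blade tip at about (75,280). Crop 2 (offset 260,150) shows the free corners at (112,366) and (408,355), the blade tip at (263,431) and the hinge ends at (92,130) and (411,122).

```bash
cat > h.py <<'E'
import numpy as np, cv2
from scipy.optimize import least_squares
from scipy.spatial.transform import Rotation as R
from plant import bot
def project(n,P):
    c=bot.camera_params(n); M=np.array(c["cam_to_world"]); p=(np.atleast_2d(P)-M[:3,3])@M[:3,:3]
    u=np.c_[p[:,0],-p[:,1]]/-p[:,2:]; u*=1+c["k1"]*(u**2).sum(1,keepdims=True)
    return u*200/np.tan(np.radians(c["fovy"]/2))+[c["cx"],c["cy"]]
def ray(n,px):
    c=bot.camera_params(n); M=np.array(c["cam_to_world"]); f=200/np.tan(np.radians(c["fovy"]/2))
    K=np.array([[f,0,c["cx"]],[0,f,c["cy"]],[0,0,1]])
    u=cv2.undistortPoints(np.array([[px]],float),K,np.array([c["k1"],0,0,0.]))[0,0]
    return M[:3,3],M[:3,:3]@[u[0],-u[1],-1]
def onplane(n,px,z):
    o,d=ray(n,px); return o+d*(z-o[2])/d[2]
def w(p,P): # cooker->world, p=x,y,yaw ; P in mm
    c,s=np.cos(p[2]),np.sin(p[2]); P=np.atleast_2d(P)/1000.
    return np.c_[p[0]+c*P[:,0]-s*P[:,1],p[1]+s*P[:,0]+c*P[:,1],P[:,2]]
E
python3 - <<'E'
from h import *
S=[((-74.7,98,79),(128,148)),((-74.7,-98,79),(168,360)),((-50,-107,0),(232,485)),((240,-115,0),(770,395)),((-116,0,72),(75,278))]
T=[((-74.7,98,79),(112,364)),((-74.7,-98,79),(408,353)),((-116,0,70),(263,431)),((68,100,125),(95,128)),((68,-100,125),(411,120))]
f=lambda p:np.r_[(project("side",w(p,[a for a,_ in S]))-(np.array([b for _,b in S])/4+[230,160])),(project("top",w(p,[a for a,_ in T]))-(np.array([b for _,b in T])/4+[260,150]))]
r=least_squares(lambda p:f(p).ravel(),[.5,0,0],loss="soft_l1")
print(r.x,"\n",f(r.x).round(1)); np.save("pose.npy",r.x)
p=r.x
print("grip",w(p,[(68-169.3,0,70)]),"hinge",w(p,[(68,0,125)]))
for nm,px,z in(("honey",(536,210),.095),):print(nm,onplane("top",np.array(px)/4+[260,150],z))
print("honey side",onplane("side",(230+394/4,160+440/4),.095)); print("shaker",onplane("side",(394,292),.088)); print("mug",onplane("top",(231,209),.09))
E
```

```text
[5.65093600e-01 1.02442153e-04 3.74280392e-02] 
 [[-0.2 -0.3]
 [ 1.   4.2]
 [ 0.8  2.5]
 [ 0.8  3.8]
 [-1.2 -1.2]
 [-1.6  0.4]
 [ 0.2 -0.3]
 [-0.8 -2.3]
 [-1.3  2.4]
 [-0.1  1.1]]
grip [[ 0.46386454 -0.00368813  0.07      ]] hinge [[0.63304598 0.00264695 0.125     ]]
honey [ 0.58472377 -0.18190331  0.095     ]
honey side [ 0.58641385 -0.17739906  0.095     ]
shaker [ 0.68583416 -0.24287142  0.088     ]
mug [0.57042541 0.23621809 0.09      ]
```

```bash
python3 - <<'E'
from h import *
S=[((-74.7,98,79),(128,148)),((-74.7,-98,79),(170,375)),((-50,-107,0),(232,485)),((-116,0,72),(75,278))]
T=[((-74.7,98,79),(112,364)),((-74.7,-98,79),(408,353)),((-116,0,70),(263,431))]
f=lambda p:np.r_[(project("side",w(p,[a for a,_ in S]))-(np.array([b for _,b in S])/4+[230,160])),(project("top",w(p,[a for a,_ in T]))-(np.array([b for _,b in T])/4+[260,150]))]
r=least_squares(lambda p:f(p).ravel(),[.5,0,0],loss="soft_l1")
print(r.x,"\n",f(r.x).round(1)); np.save("pose.npy",r.x)
p=r.x
# independent: triangulate tip from both views
A=[ray("side",(230+75/4,160+278/4)),ray("top",(260+263/4,150+431/4))]
M=sum(np.eye(3)-np.outer(d,d)/(d@d) for o,d in A);b=sum((np.eye(3)-np.outer(d,d)/(d@d))@o for o,d in A)
print("tip tri",np.linalg.solve(M,b),"model",w(p,[(-116,0,70)]))
print("grip",w(p,[(68-169.3,0,70)]),"hinge",w(p,[(68,0,125)]))
yaw=p[2]
t=R.from_rotvec(bot.observe()["tcp_rot"]).as_matrix();print(t)
E
```

```text
[ 0.56481216 -0.00104706  0.03232945] 
 [[-0.1 -0.2]
 [ 0.1  0.8]
 [ 0.4  2.9]
 [-1.3 -1.1]
 [-1.3  0.3]
 [ 0.5  0. ]
 [-0.5 -2.1]]
tip tri [ 0.44732779 -0.00622182  0.07024981] model [[ 0.44887277 -0.00479662  0.07      ]]
grip [[ 0.46356509 -0.00432146  0.07      ]] hinge [[0.63277662 0.00115096 0.125     ]]
[[ 9.05269118e-01  4.24838542e-01 -1.90069621e-04]
 [ 4.24838499e-01 -9.05268559e-01  1.04250976e-03]
 [ 2.70834275e-04 -1.02450078e-03 -9.99999439e-01]]
```

```bash
cat >> h.py <<'E'
p=np.load("pose.npy") 
def plan(P,tilt,yawoff=0,fwd=45):
    """P: wanted point in cooker frame mm, `fwd` mm ahead of TCP; tilt deg of fingers from straight down toward back; prints move"""
    s=bot.observe(); T=R.from_rotvec(s["tcp_rot"]).as_matrix()
    t=np.radians(tilt); z=np.array([np.sin(t),0,-np.cos(t)]); y=np.array([0,-1.,0])
    C=R.from_euler("z",p[2]).as_matrix()@np.c_[np.cross(y,z),y,z]@R.from_euler("z",yawoff,degrees=True).as_matrix()
    tcp=w(p,[P])[0]-fwd/1000*C[:,2]
    print(P,"cm",(T.T@(tcp-s["tool_pos"])*100).round(2),"deg",np.degrees(R.from_matrix(T.T@C).as_rotvec()).round(1))
def show():
    s=bot.observe(); T=R.from_rotvec(s["tcp_rot"]).as_matrix()
    g=np.array(s["tool_pos"])+.045*T[:,2]
    C=R.from_euler("z",p[2]).as_matrix(); print("t",round(s["time_s"],2),"grasp in cooker",(C.T@(g-w(p,[(0,0,0)])[0])*1000).round(1),"F",np.round(s["wrist_force"],1),"w",round(s["grip_width"],4),"ff",np.round(s["finger_force"],1),"q",np.round(s["q"],2)); print((C.T@T).round(2).tolist())
def grip(th,r=178): a=np.radians(198)-th; return (68+r*np.cos(a),0,125+r*np.sin(a))
E
python3 - <<'E'
from h import *
t=np.radians(40); g=np.array(grip(0)); plan(g-60*np.array([np.sin(t),0,-np.cos(t)])+[0,0,60],40)
E
```

```text
[-139.85531648    0.          175.95764159] cm [ 35.58 -35.06   9.23] deg [-8.2 39.4 22.3]
```

Emit:
{"op": "jog_arm", "data": {"moves": [{"translation":[35.6,-35.1,9.2],"twist":[-8.2,39.4,22.3],"grip":1},{"translation":[35.6,-35.1,9.2],"twist":[-8.2,39.4,22.3],"grip":1},{"translation":[35.6,-35.1,9.2],"twist":[-8.2,39.4,22.3],"grip":1},{"translation":[35.6,-35.1,9.2],"twist":[-8.2,39.4,22.3],"grip":1},{"translation":[35.6,-35.1,9.2],"twist":[-8.2,39.4,22.3],"grip":1},{"translation":[35.6,-35.1,9.2],"twist":[-8.2,39.4,22.3],"grip":1},{"translation":[35.6,-35.1,9.2],"twist":[-8.2,39.4,22.3],"grip":1},{"translation":[35.6,-35.1,9.2],"twist":[-8.2,39.4,22.3],"grip":1},{"translation":[35.6,-35.1,9.2],"twist":[-8.2,39.4,22.3],"grip":1},{"translation":[35.6,-35.1,9.2],"twist":[-8.2,39.4,22.3],"grip":1},{"translation":[35.6,-35.1,9.2],"twist":[-8.2,39.4,22.3],"grip":1},{"translation":[35.6,-35.1,9.2],"twist":[-8.2,39.4,22.3],"grip":1}]}}

```text
time_s: 1.1
tool_pos: [0.3893, -0.0243, 0.2145]
tcp_rot: [-2.943, -0.048, -1.071]
wrist_force: [1.2, -1.2, -0.3]
grip_width: 0.0881
finger_force: 0.0
```

```bash
python3 - <<'E'
from h import *
show(); t=np.radians(40); g=np.array(grip(0)); plan(g-60*np.array([np.sin(t),0,-np.cos(t)])+[0,0,60],40)
plan(g-40*np.array([np.sin(t),0,-np.cos(t)]),40);plan(g,40)
E
```

```text
t 1.1 grasp in cooker [-147.2  -17.6  180. ] F [ 1.2 -1.2 -0.3] w 0.0881 ff 0.0 q [-0.54 -0.08  2.34  0.96  0.44  0.2 ]
[[0.77, -0.0, 0.64], [0.0, -1.0, -0.0], [0.64, 0.0, -0.77]]
[-139.85531648    0.          175.95764159] cm [ 0.31 -1.76  0.78] deg [ 0.1 -0.   0.1]
[-126.99956429    0.          100.63675273] cm [-3.55 -1.77  7.38] deg [ 0.1 -0.   0.1]
[-101.2880599    0.          69.994975 ] cm [-3.55 -1.78 11.38] deg [ 0.1 -0.   0.1]
```

Emit:
{"op": "jog_arm", "data": {"moves": [{"translation":[-3.6,-1.8,4],"twist":[0,0,0],"grip":1},{"translation":[-3.6,-1.8,4],"twist":[0,0,0],"grip":1},{"translation":[-3.6,-1.8,4],"twist":[0,0,0],"grip":1},{"translation":[-3.6,-1.8,7.4],"twist":[0,0,0],"grip":1},{"translation":[-3.6,-1.8,7.4],"twist":[0,0,0],"grip":1},{"translation":[-3.6,-1.8,7.4],"twist":[0,0,0],"grip":1},{"translation":[-3.6,-1.8,7.4],"twist":[0,0,0],"grip":1}]}}

```text
time_s: 1.68
tool_pos: [0.4084, -0.0074, 0.1343]
tcp_rot: [-2.943, -0.049, -1.067]
wrist_force: [-0.2, -0.5, 0.1]
grip_width: 0.0883
finger_force: 0.0
```

```bash
python3 - <<'E'
from h import *
show(); g=np.array(grip(0)); plan(g,40)
a=np.hstack([bot.capture("side")[150:310,180:380],bot.capture("top")[150:310,230:430]])
cv2.imwrite("pics/d.png",cv2.resize(a,None,fx=2,fy=2,interpolation=cv2.INTER_CUBIC))
E
```

```text
t 1.68 grasp in cooker [-127.7   -1.3   99.8] F [-0.2 -0.5  0.1] w 0.0883 ff 0.0 q [-0.45  0.2   2.38  1.79  0.31 -0.61]
[[0.77, 0.0, 0.64], [0.0, -1.0, 0.0], [0.64, 0.0, -0.77]]
[-101.2880599    0.          69.994975 ] cm [ 0.11 -0.13  3.98] deg [-0.   0.1  0. ]
```

View pics/d.png

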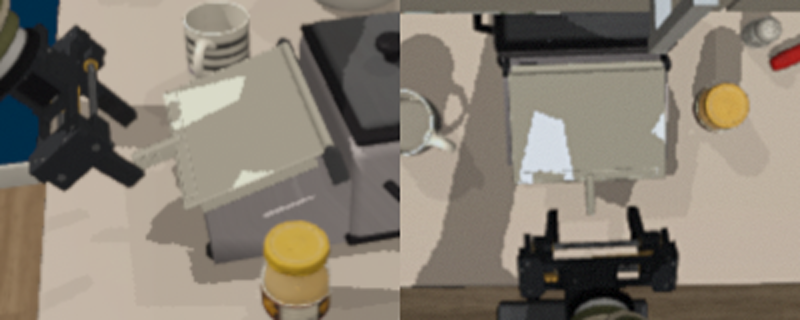

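The open fingers straddle the blade: the blade is at (589,195) in the top half and the fingers are at 551 and 634. I'll advance and close.

Emit:
{"op": "jog_arm", "data": {"moves": [{"translation":[0.1,0,2],"twist":[0,0,0],"grip":1},{"translation":[0.1,0,4],"twist":[0,0,0],"grip":1},{"translation":[0.1,0,4],"twist":[0,0,0],"grip":1},{"translation":[0.1,0,4],"twist":[0,0,0],"grip":-1},{"translation":[0.1,0,4],"twist":[0,0,0],"grip":-1},{"translation":[0.1,0,4],"twist":[0,0,0],"grip":-1},{"translation":[0.1,0,4],"twist":[0,0,0],"grip":-1},{"translation":[0.1,0,4],"twist":[0,0,0],"grip":-1},{"translation":[0.1,0,4],"twist":[0,0,0],"grip":-1},{"translation":[0.1,0,4],"twist":[0,0,0],"grip":-1},{"translation":[0.1,0,4],"twist":[0,0,0],"grip":-1},{"translation":[0.1,0,4],"twist":[0,0,0],"grip":-1}], "newtons": 15}}

```text
time_s: 2.78
tool_pos: [0.4351, -0.0069, 0.1047]
tcp_rot: [-2.943, -0.048, -1.07]
wrist_force: [-0.1, -0.1, -0.5]
grip_width: 0.0301
finger_force: 0.0
```

```bash
python3 - <<'E'
from h import *
show()
for th in np.arange(.2,2.13,.16): plan(np.round(grip(th),1),40)
E
```

```text
t 2.78 grasp in cooker [-100.9   -1.7   70.2] F [-0.1 -0.1 -0.5] w 0.0301 ff 0.0 q [-0.41  0.34  2.32  2.09  0.32 -0.89]
[[0.77, -0.0, 0.64], [0.0, -1.0, -0.0], [0.64, 0.0, -0.77]]
[-108.8    0.   104.7] cm [ 1.61 -0.16 -3.15] deg [0.1 0.1 0. ]
[-109.8    0.   133.2] cm [ 3.37 -0.15 -5.4 ] deg [0.1 0.1 0. ]
[-106.2    0.   161.4] cm [ 5.45 -0.15 -7.33] deg [0.1 0.1 0. ]
[-98.2   0.  188.7] cm [ 7.82 -0.15 -8.91] deg [0.1 0.1 0. ]
[-86.    0.  214.3] cm [ 10.4   -0.14 -10.09] deg [0.1 0.1 0. ]
[-69.8   0.  237.7] cm [ 13.14  -0.14 -10.85] deg [0.1 0.1 0. ]
[-50.    0.  258.2] cm [ 15.98  -0.14 -11.15] deg [0.1 0.1 0. ]
[-27.3   0.  275.3] cm [ 18.81  -0.14 -11.  ] deg [0.1 0.1 0. ]
[ -2.1   0.  288.6] cm [ 21.6   -0.14 -10.4 ] deg [0.1 0.1 0. ]
[ 24.8   0.  297.7] cm [24.25 -0.13 -9.37] deg [0.1 0.1 0. ]
[ 52.9   0.  302.4] cm [26.7  -0.13 -7.93] deg [0.1 0.1 0. ]
[ 81.3   0.  302.5] cm [28.89 -0.13 -6.11] deg [0.1 0.1 0. ]
[109.5   0.  298.1] cm [30.77 -0.14 -3.96] deg [0.1 0.1 0. ]
```

Emit:
{"op": "jog_arm", "data": {"moves": [{"translation":[0,0,0],"twist":[0,0,0],"grip":-1},{"translation":[0,0,0],"twist":[0,0,0],"grip":-1},{"translation":[0,0,0],"twist":[0,0,0],"grip":-1},{"translation":[0,0,0],"twist":[0,0,0],"grip":-1},{"translation":[0,0,0],"twist":[0,0,0],"grip":-1},{"translation":[0,0,0],"twist":[0,0,0],"grip":-1}]}}

```text
time_s: 3.28
tool_pos: [0.4349, -0.0054, 0.1046]
tcp_rot: [-2.939, -0.053, -1.071]
wrist_force: [2.4, 11.8, 1.1]
grip_width: 0.0096
finger_force: 15.0
```

Emit:
{"op": "jog_arm", "data": {"moves": [{"translation":[0.8,-0.2,-1.6],"twist":[0,0,0],"grip":-1},{"translation":[1.6,-0.3,-3.15],"twist":[0,0,0],"grip":-1},{"translation":[2.5,-0.3,-4.3],"twist":[0,0,0],"grip":-1},{"translation":[3.4,-0.3,-5.4],"twist":[0,0,0],"grip":-1},{"translation":[4.4,-0.3,-6.4],"twist":[0,0,0],"grip":-1},{"translation":[5.45,-0.3,-7.33],"twist":[0,0,0],"grip":-1},{"translation":[6.6,-0.3,-8.2],"twist":[0,0,0],"grip":-1},{"translation":[7.8,-0.3,-8.9],"twist":[0,0,0],"grip":-1},{"translation":[9.1,-0.3,-9.55],"twist":[0,0,0],"grip":-1},{"translation":[10.4,-0.3,-10.1],"twist":[0,0,0],"grip":-1},{"translation":[10.4,-0.3,-10.1],"twist":[0,0,0],"grip":-1}]}}

```text
time_s: 4.2
tool_pos: [0.4509, -0.004, 0.251]
tcp_rot: [-2.944, -0.049, -1.076]
wrist_force: [-12.6, -11.3, 5.8]
grip_width: 0.0097
finger_force: 15.0
```

```bash
python3 - <<'E'
from h import *
show()
for th in np.arange(.84,2.13,.16): plan(np.round(grip(th),1),40)
E
```

```text
t 4.2 grasp in cooker [-84.9   0.6 216.6] F [-12.6 -11.3   5.8] w 0.0097 ff 15.0 q [-0.38 -0.    2.15  0.67  0.42  0.62]
[[0.76, -0.0, 0.64], [0.0, -1.0, -0.0], [0.64, 0.0, -0.76]]
[-86.    0.  214.3] cm [-0.22  0.08  0.11] deg [ 0.2 -0.2  0.1]
[-69.8   0.  237.7] cm [ 2.52  0.08 -0.64] deg [ 0.2 -0.2  0.1]
[-50.    0.  258.2] cm [ 5.36  0.09 -0.93] deg [ 0.2 -0.2  0.1]
[-27.3   0.  275.3] cm [ 8.2   0.1  -0.77] deg [ 0.2 -0.2  0.1]
[ -2.1   0.  288.6] cm [10.98  0.1  -0.16] deg [ 0.2 -0.2  0.1]
[ 24.8   0.  297.7] cm [13.62  0.1   0.88] deg [ 0.2 -0.2  0.1]
[ 52.9   0.  302.4] cm [16.07  0.1   2.33] deg [ 0.2 -0.2  0.1]
[ 81.3   0.  302.5] cm [18.25  0.1   4.16] deg [ 0.2 -0.2  0.1]
[109.5   0.  298.1] cm [20.12  0.09  6.31] deg [ 0.2 -0.2  0.1]
```

Emit:
{"op": "jog_arm", "data": {"moves": [{"translation":[1.3,0.1,-0.5],"twist":[0,0,0],"grip":-1},{"translation":[2.6,0.1,-0.85],"twist":[0,0,0],"grip":-1},{"translation":[4.0,0.1,-1.05],"twist":[0,0,0],"grip":-1},{"translation":[5.45,0.1,-1.15],"twist":[0,0,0],"grip":-1},{"translation":[6.9,0.1,-1.15],"twist":[0,0,0],"grip":-1},{"translation":[8.3,0.1,-1.0],"twist":[0,0,0],"grip":-1},{"translation":[9.7,0.1,-0.75],"twist":[0,0,0],"grip":-1},{"translation":[11.1,0.1,-0.35],"twist":[0,0,0],"grip":-1},{"translation":[12.5,0.1,0.15],"twist":[0,0,0],"grip":-1},{"translation":[13.75,0.1,0.7],"twist":[0,0,0],"grip":-1},{"translation":[13.75,0.1,0.7],"twist":[0,0,0],"grip":-1}]}}

```text
time_s: 5.12
tool_pos: [0.5608, -0.0007, 0.3312]
tcp_rot: [-2.943, -0.049, -1.068]
wrist_force: [-0.9, -3.3, -0.4]
grip_width: 0.0099
finger_force: 15.0
```

```bash
python3 - <<'E'
from h import *
show()
for th in (1.64,1.72,1.8,1.88,1.96,2.04,2.09): plan(np.round(grip(th),1),40)
E
```

```text
t 5.12 grasp in cooker [ 24.8   0.5 296.7] F [-0.9 -3.3 -0.4] w 0.0099 ff 15.0 q [-0.28  0.14  1.75  0.35  0.6   1.04]
[[0.77, 0.0, 0.64], [0.0, -1.0, -0.0], [0.64, 0.0, -0.77]]
[ 24.8   0.  297.7] cm [ 0.06  0.05 -0.08] deg [0.  0.1 0.1]
[ 38.8   0.  300.6] cm [1.32 0.05 0.6 ] deg [0.  0.1 0.1]
[ 52.9   0.  302.4] cm [2.51 0.05 1.36] deg [0.  0.1 0.1]
[ 67.1   0.  303. ] cm [3.64 0.05 2.23] deg [0.  0.1 0.1]
[ 81.3   0.  302.5] cm [4.7  0.05 3.18] deg [0.  0.1 0.1]
[ 95.5   0.  300.9] cm [5.68 0.05 4.21] deg [0.  0.1 0.1]
[104.2   0.  299.3] cm [6.25 0.05 4.89] deg [0.  0.1 0.1]
```

Emit:
{"op": "jog_arm", "data": {"moves": [{"translation":[1.3,0.1,0.6],"twist":[0,0,0],"grip":-1},{"translation":[2.5,0.1,1.35],"twist":[0,0,0],"grip":-1},{"translation":[3.6,0.1,2.2],"twist":[0,0,0],"grip":-1},{"translation":[4.2,0.1,2.7],"twist":[0,0,0],"grip":-1},{"translation":[4.7,0.1,3.2],"twist":[0,0,0],"grip":-1},{"translation":[5.2,0.1,3.7],"twist":[0,0,0],"grip":-1},{"translation":[5.7,0.1,4.2],"twist":[0,0,0],"grip":-1},{"translation":[6.0,0.1,4.5],"twist":[0,0,0],"grip":-1},{"translation":[6.0,0.1,4.5],"twist":[0,0,0],"grip":-1},{"translation":[6.0,0.1,4.5],"twist":[0,0,0],"grip":-1},{"translation":[6.0,0.1,4.5],"twist":[0,0,0],"grip":-1},{"translation":[6.0,0.1,4.5],"twist":[0,0,0],"grip":-1}]}}

```text
time_s: 6.12
tool_pos: [0.6337, 0.0014, 0.3336]
tcp_rot: [-2.944, -0.049, -1.061]
wrist_force: [-7.8, 3.4, -10.9]
grip_width: 0.0099
finger_force: 15.0
```

```bash
python3 - <<'E'
from h import *
show()
for th in (1.77,1.8,1.84,1.88,1.96,2.04,2.09): plan(np.round(grip(th),1),40)
cv2.imwrite("pics/e.png",cv2.resize(bot.capture("side")[60:310,180:480],None,fx=2.4,fy=2.4,interpolation=cv2.INTER_CUBIC))
E
```

```text
t 6.12 grasp in cooker [ 97.6   0.3 299. ] F [ -7.8   3.4 -10.9] w 0.0099 ff 15.0 q [-0.23  0.3   1.54  0.28  0.64  1.14]
[[0.77, 0.0, 0.64], [0.0, -1.0, 0.0], [0.64, -0.0, -0.77]]
[ 47.6   0.  301.8] cm [-3.7   0.02 -3.41] deg [-0.1  0.4  0. ]
[ 52.9   0.  302.4] cm [-3.26  0.02 -3.11] deg [-0.1  0.4  0. ]
[ 60.    0.  302.8] cm [-2.68  0.02 -2.69] deg [-0.1  0.4  0. ]
[ 67.1   0.  303. ] cm [-2.12  0.02 -2.26] deg [-0.1  0.4  0. ]
[ 81.3   0.  302.5] cm [-1.06  0.02 -1.31] deg [-0.1  0.4  0. ]
[ 95.5   0.  300.9] cm [-0.07  0.02 -0.28] deg [-0.1  0.4  0. ]
[104.2   0.  299.3] cm [0.5  0.02 0.4 ] deg [-0.1  0.4  0. ]
```

View pics/e.png

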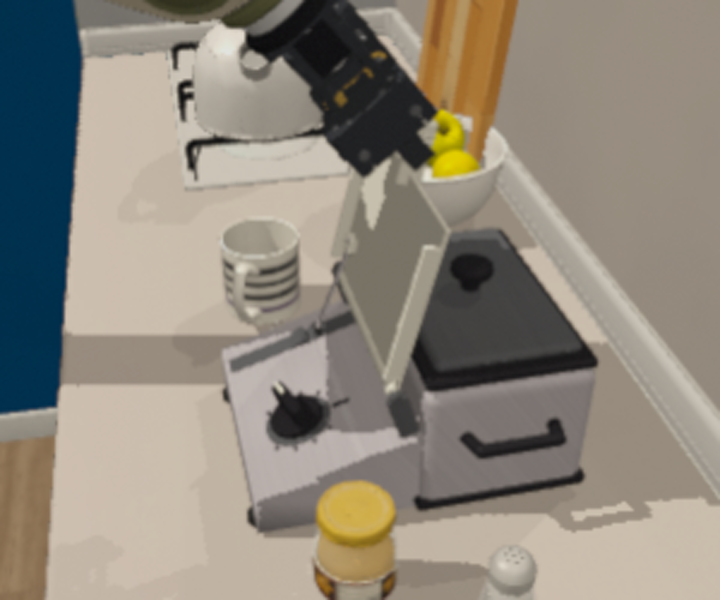

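The flap stands raised, with the stay's foot near the catch rib at about (315,325). The knob is at (297,415) and its pointer end is at (280,390), lower left. I'll ease it back.

Emit:
{"op": "jog_arm", "data": {"moves": [{"translation":[-0.5,0,-0.6],"twist":[0,0,0],"grip":-1},{"translation":[-1.0,0,-1.2],"twist":[0,0,0],"grip":-1},{"translation":[-1.5,0,-1.7],"twist":[0,0,0],"grip":-1},{"translation":[-2.0,0,-2.1],"twist":[0,0,0],"grip":-1},{"translation":[-2.5,0,-2.5],"twist":[0,0,0],"grip":-1},{"translation":[-2.8,0,-2.75],"twist":[0,0,0],"grip":-1},{"translation":[-3.1,0,-2.95],"twist":[0,0,0],"grip":-1},{"translation":[-3.2,0,-3.05],"twist":[0,0,0],"grip":-1},{"translation":[-3.2,0,-3.05],"twist":[0,0,0],"grip":-1},{"translation":[-3.2,0,-3.05],"twist":[0,0,0],"grip":-1}]}}

```text
time_s: 7.0
tool_pos: [0.5904, -0.0, 0.3396]
tcp_rot: [-2.941, -0.049, -1.073]
wrist_force: [-0.4, 7.7, -6.6]
grip_width: 0.0098
finger_force: 15.0
```

```bash
python3 - <<'E'
from h import *
show()
for th in (1.74,1.77,1.8): plan(np.round(grip(th),1),40)
E
```

```text
t 7.0 grasp in cooker [5.460e+01 2.000e-01 3.051e+02] F [-0.4  7.7 -6.6] w 0.0098 ff 15.0 q [-0.26  0.2   1.66  0.32  0.63  1.09]
[[0.77, 0.0, 0.64], [0.0, -1.0, -0.0], [0.64, 0.0, -0.77]]
[ 42.3   0.  301.1] cm [-1.19  0.02 -0.48] deg [ 0.  -0.1  0. ]
[ 47.6   0.  301.8] cm [-0.74  0.02 -0.19] deg [ 0.  -0.1  0. ]
[ 52.9   0.  302.4] cm [-0.3   0.02  0.1 ] deg [ 0.  -0.1  0. ]
```

Emit:
{"op": "jog_arm", "data": {"moves": [{"translation":[-0.4,0,0.0],"twist":[0,0,0],"grip":-1},{"translation":[-0.7,0,-0.1],"twist":[0,0,0],"grip":-1},{"translation":[-0.7,0,-0.1],"twist":[0,0,0],"grip":-1},{"translation":[-0.7,0,-0.1],"twist":[0,0,0],"grip":-1}]}}

```text
time_s: 7.33
tool_pos: [0.5854, -0.0002, 0.3388]
tcp_rot: [-2.939, -0.048, -1.084]
wrist_force: [0.1, 8.8, 4.8]
grip_width: 0.0096
finger_force: 15.0
```

```bash
python3 - <<'E'
from h import *
show()
cv2.imwrite("pics/f.png",cv2.resize(bot.capture("side")[100:300,200:420],None,fx=3,fy=3,interpolation=cv2.INTER_CUBIC))
E
```

```text
t 7.33 grasp in cooker [4.980e+01 1.000e-01 3.046e+02] F [0.1 8.8 4.8] w 0.0096 ff 15.0 q [-0.26  0.19  1.68  0.33  0.61  1.07]
[[0.76, -0.0, 0.65], [0.0, -1.0, -0.0], [0.65, 0.0, -0.76]]
```

View pics/f.png

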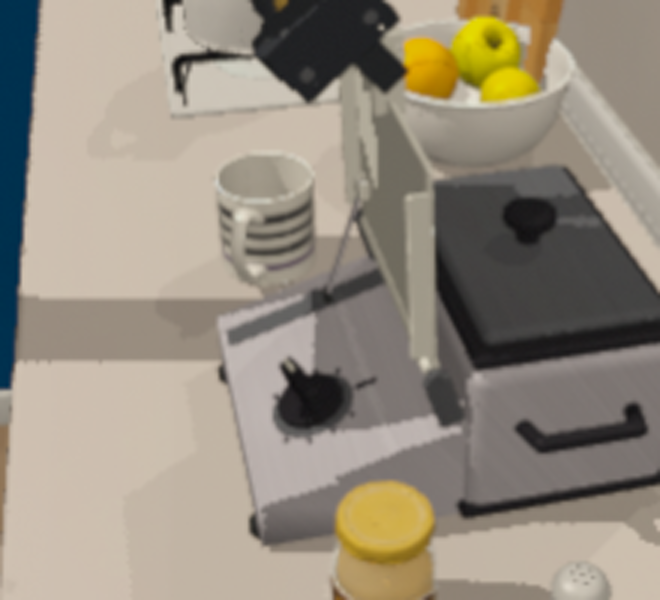

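The stay is down with its foot at the catch, at (320,297). I'll release and back off.

Emit:
{"op": "jog_arm", "data": {"moves": [{"translation":[0,0,0],"twist":[0,0,0],"grip":0},{"translation":[0,0,0],"twist":[0,0,0],"grip":0},{"translation":[0,0,0],"twist":[0,0,0],"grip":0},{"translation":[0,0,0],"twist":[0,0,0],"grip":0},{"translation":[0,0,-1.5],"twist":[0,0,0],"grip":0},{"translation":[0,0,-4],"twist":[0,0,0],"grip":0},{"translation":[0,0,-8],"twist":[0,0,0],"grip":0},{"translation":[0,0,-12],"twist":[0,0,0],"grip":0},{"translation":[0,0,-12],"twist":[0,0,0],"grip":0},{"translation":[0,0,-12],"twist":[0,0,0],"grip":0},{"translation":[0,0,-12],"twist":[0,0,0],"grip":0},{"translation":[0,0,-12],"twist":[0,0,0],"grip":0}]}}

```text
time_s: 8.38
tool_pos: [0.5079, -0.0033, 0.4255]
tcp_rot: [-2.944, -0.048, -1.066]
wrist_force: [0.0, 0.5, 0.4]
grip_width: 0.0441
finger_force: 0.0
```

```bash
python3 - <<'E'
from h import *
show()
im=bot.capture("side");cv2.imwrite("pics/side_g.png",im);t=bot.capture("top");cv2.imwrite("pics/top_g.png",t)
a=np.hstack([im[140:290,210:360],t[150:300,260:410]])
cv2.imwrite("pics/g.png",cv2.resize(a,None,fx=2.66,fy=2.66,interpolation=cv2.INTER_CUBIC))
# predicted positions of knob centre top, pointer end, mark
nrm=np.array([-.309,0,.951]);u=np.array([.951,0,.309]);v=np.array([0,1,0]);o=np.array([0,-35,61.2])
for nm,P in(("c",o+31*nrm),("ptr",o+31*nrm+22*(-.707*u+.707*v)),("mark",o+40*u)):
    print(nm,((project("side",w(p,[P]))[0]-[210,140])*2.66).round(),((project("top",w(p,[P]))[0]-[260,150])*2.66+[400,0]).round())
E
```

```text
t 8.38 grasp in cooker [-28.2  -0.4 391. ] F [0.  0.5 0.4] w 0.0441 ff 0.0 q [-0.32 -0.05  1.7   0.3   0.84  1.09]
[[0.77, -0.0, 0.64], [0.0, -1.0, -0.0], [0.64, 0.0, -0.77]]
c [239. 225.] [606. 170.]
ptr [217. 220.] [591. 186.]
mark [300. 233.] [603. 122.]
```

View pics/g.png

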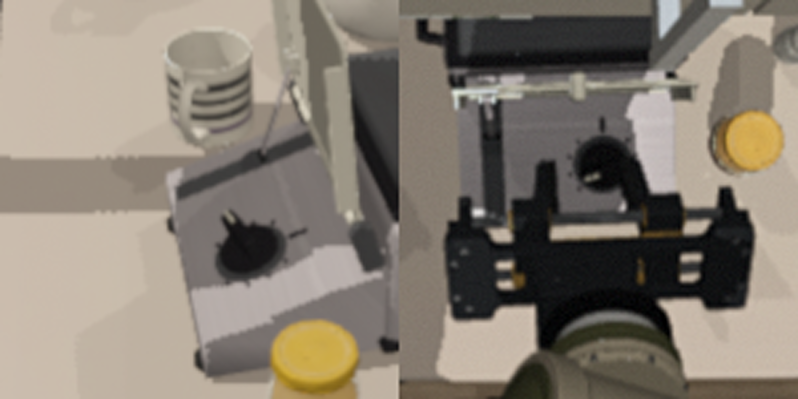

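The guard stands propped by itself, with its blade end-on at (578,85) in the top half. The long mark is at (297,232) in the side half and (603,125) in the top half, which matches the model. The pointer is at lower left, at about (225,210) side and (590,178) top. I'll push the pointer end up-slope with the closed fingers, then square the bar by gripping it.

```bash
cat >> h.py <<'E'
nrm=np.array([-.309,0,.951]);U=np.array([.951,0,.309]);V=np.array([0,1.,0]);O=np.array([0,-35,61.2])
E
python3 - <<'E'
from h import *
for u,off in((-37,80),(-37,13),(-6,13)): plan(O+u*U+25*V+off*nrm,18,fwd=64)
E
```

```text
[-59.907 -10.    125.847] cm [-17.04   0.96  16.89] deg [  0.  -21.8   0. ]
[-39.204 -10.     62.13 ] cm [-19.54   0.95  23.11] deg [  0.  -21.8   0. ]
[ -9.723 -10.     71.709] cm [-16.66   0.96  24.26] deg [  0.  -21.8   0. ]
```

Emit:
{"op": "jog_arm", "data": {"moves": [{"translation":[-17,1,16.9],"twist":[0,-21.8,0],"grip":-1},{"translation":[-17,1,16.9],"twist":[0,-21.8,0],"grip":-1},{"translation":[-17,1,16.9],"twist":[0,-21.8,0],"grip":-1},{"translation":[-17,1,16.9],"twist":[0,-21.8,0],"grip":-1},{"translation":[-17,1,16.9],"twist":[0,-21.8,0],"grip":-1},{"translation":[-17,1,16.9],"twist":[0,-21.8,0],"grip":-1},{"translation":[-17,1,16.9],"twist":[0,-21.8,0],"grip":-1},{"translation":[-17,1,16.9],"twist":[0,-21.8,0],"grip":-1},{"translation":[-17,1,16.9],"twist":[0,-21.8,0],"grip":-1},{"translation":[-17,1,16.9],"twist":[0,-21.8,0],"grip":-1},{"translation":[-17,1,16.9],"twist":[0,-21.8,0],"grip":-1},{"translation":[-17,1,16.9],"twist":[0,-21.8,0],"grip":-1}]}}

```text
time_s: 9.48
tool_pos: [0.4865, -0.0142, 0.1895]
tcp_rot: [-3.098, -0.051, -0.499]
wrist_force: [1.4, 0.5, -0.7]
grip_width: 0.0005
finger_force: 0.0
```

```bash
python3 - <<'E'
from h import *
show()
for u,off in((-37,80),(-37,13),(-6,13)): plan(O+u*U+25*V+off*nrm,18,fwd=64)
E
```

```text
t 9.48 grasp in cooker [-64.5 -10.7 146.8] F [ 1.4  0.5 -0.7] w 0.0005 ff 0.0 q [-0.31  0.26  1.93  0.17  0.66  1.11]
[[0.95, 0.0, 0.31], [0.0, -1.0, -0.0], [0.31, 0.0, -0.95]]
[-59.907 -10.    125.847] cm [-0.18 -0.06  0.23] deg [ 0.1 -0.3  0. ]
[-39.204 -10.     62.13 ] cm [-0.22 -0.07  6.93] deg [ 0.1 -0.3  0. ]
[ -9.723 -10.     71.709] cm [ 2.88 -0.07  6.94] deg [ 0.1 -0.3  0. ]
```

Down in front of the pointer, then push up-slope gently.

Emit:
{"op": "jog_arm", "data": {"moves": [{"translation":[-0.2,-0.1,3.5],"twist":[0,0,0],"grip":-1},{"translation":[-0.2,-0.1,6.9],"twist":[0,0,0],"grip":-1},{"translation":[-0.2,-0.1,6.9],"twist":[0,0,0],"grip":-1},{"translation":[-0.2,-0.1,6.9],"twist":[0,0,0],"grip":-1},{"translation":[0.3,-0.1,6.9],"twist":[0,0,0],"grip":-1},{"translation":[0.8,-0.1,6.9],"twist":[0,0,0],"grip":-1},{"translation":[1.2,-0.1,6.9],"twist":[0,0,0],"grip":-1},{"translation":[1.6,-0.1,6.9],"twist":[0,0,0],"grip":-1},{"translation":[2.0,-0.1,6.9],"twist":[0,0,0],"grip":-1},{"translation":[2.3,-0.1,6.9],"twist":[0,0,0],"grip":-1},{"translation":[2.6,-0.1,6.9],"twist":[0,0,0],"grip":-1},{"translation":[2.6,-0.1,6.9],"twist":[0,0,0],"grip":-1}]}}

```text
time_s: 10.48
tool_pos: [0.5319, -0.0107, 0.1313]
tcp_rot: [-3.097, -0.051, -0.492]
wrist_force: [-4.4, 7.1, 0.4]
grip_width: 0.0004
finger_force: 3.4
```

```bash
python3 - <<'E'
from h import *
show()
im=bot.capture("side");t=bot.capture("top")
a=np.hstack([im[140:290,210:360],t[150:300,260:410]])
cv2.imwrite("pics/i.png",cv2.resize(a,None,fx=2.66,fy=2.66,interpolation=cv2.INTER_CUBIC))
E
```

```text
t 10.48 grasp in cooker [-19.2  -8.6  88.5] F [-4.4  7.1  0.4] w 0.0004 ff 3.4 q [-0.27  0.44  1.85  0.18  0.56  1.13]
[[0.95, 0.0, 0.31], [0.0, -1.0, 0.0], [0.31, -0.0, -0.95]]
```

View pics/i.png

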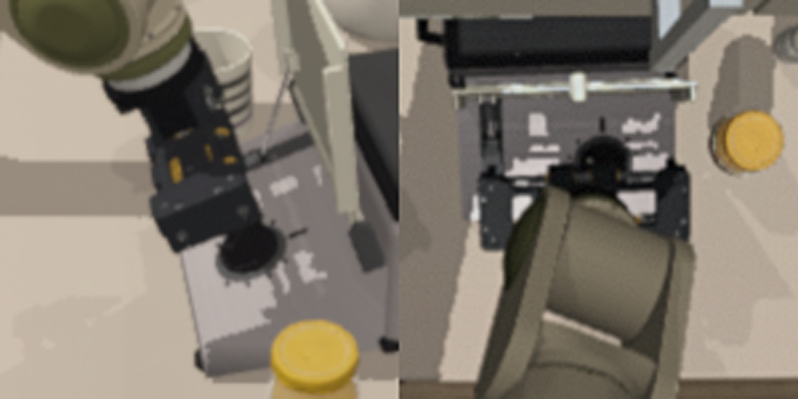

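The wrist force (−4.4, +7.1) says the bar is well past 9 o'clock, at about 10:30 to 11. The side half shows the fingers at (245,220) beside the bar. I'll retreat, open, then straddle the bar and squeeze.

Emit:
{"op": "jog_arm", "data": {"moves": [{"translation":[-0.8,-0.3,0],"twist":[0,0,0],"grip":-1},{"translation":[-1.5,-0.5,-2],"twist":[0,0,0],"grip":-1},{"translation":[-1.5,-0.5,-5],"twist":[0,0,0],"grip":1},{"translation":[-1.5,-0.5,-7],"twist":[0,0,0],"grip":1},{"translation":[-1.5,-0.5,-7],"twist":[0,0,0],"grip":1},{"translation":[-1.5,-0.5,-7],"twist":[0,0,0],"grip":1},{"translation":[-1.5,-0.5,-7],"twist":[0,0,0],"grip":1},{"translation":[-1.5,-0.5,-7],"twist":[0,0,0],"grip":1},{"translation":[-1.5,-0.5,-7],"twist":[0,0,0],"grip":1},{"translation":[-1.5,-0.5,-7],"twist":[0,0,0],"grip":1},{"translation":[-1.5,-0.5,-7],"twist":[0,0,0],"grip":1},{"translation":[-1.5,-0.5,-7],"twist":[0,0,0],"grip":1}]}}

```text
time_s: 11.58
tool_pos: [0.496, -0.0078, 0.1923]
tcp_rot: [-3.098, -0.05, -0.494]
wrist_force: [-0.1, 0.4, -0.1]
grip_width: 0.0649
finger_force: 0.0
```

```bash
python3 - <<'E'
from h import *
show()
for off in(85,29.5): plan(O+off*nrm,18)
im=bot.capture("side");t=bot.capture("top")
a=np.hstack([im[140:290,210:360],t[150:300,260:410]])
cv2.imwrite("pics/j.png",cv2.resize(a,None,fx=2.66,fy=2.66,interpolation=cv2.INTER_CUBIC))
E
```

```text
t 11.58 grasp in cooker [-55.   -4.6 149.5] F [-0.1  0.4 -0.1] w 0.0649 ff 0.0 q [-0.29  0.27  1.9   0.16  0.67  1.14]
[[0.95, 0.0, 0.31], [0.0, -1.0, -0.0], [0.31, 0.0, -0.95]]
[-26.265 -35.    142.035] cm [2.51 3.05 1.61] deg [ 0.1 -0.1  0. ]
[ -9.1155 -35.      89.2545] cm [2.5  3.04 7.16] deg [ 0.1 -0.1  0. ]
```

View pics/j.png

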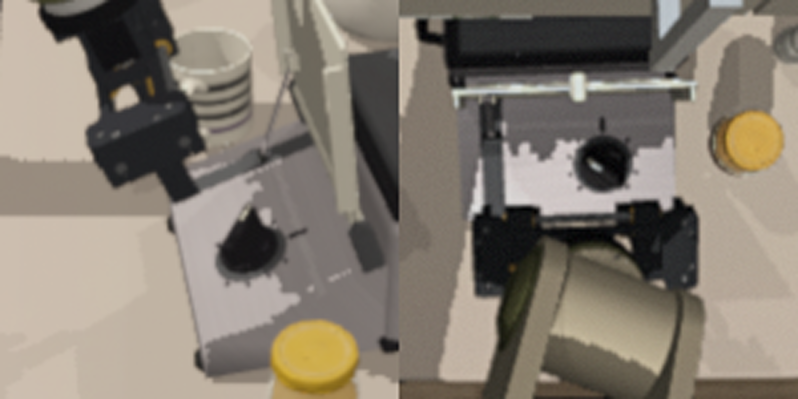

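The bar's pointer is now at upper left, about 10:30: (255,207) in the side half and (594,155) in the top half. The guard is still propped. I'll straddle and squeeze.

Emit:
{"op": "jog_arm", "data": {"moves": [{"translation":[2.5,3,1.6],"twist":[0,0,0],"grip":1},{"translation":[2.5,3,1.6],"twist":[0,0,0],"grip":1},{"translation":[2.5,3,1.6],"twist":[0,0,0],"grip":1},{"translation":[2.5,3,1.6],"twist":[0,0,0],"grip":1},{"translation":[2.5,3,1.6],"twist":[0,0,0],"grip":1},{"translation":[2.5,3,3.5],"twist":[0,0,0],"grip":1},{"translation":[2.5,3,5.5],"twist":[0,0,0],"grip":1},{"translation":[2.5,3,7.1],"twist":[0,0,0],"grip":1},{"translation":[2.5,3,7.1],"twist":[0,0,0],"grip":1},{"translation":[2.5,3,7.1],"twist":[0,0,0],"grip":1}], "newtons": 20}}

```text
time_s: 12.52
tool_pos: [0.5424, -0.0359, 0.133]
tcp_rot: [-3.098, -0.051, -0.493]
wrist_force: [-0.2, -0.2, 0.2]
grip_width: 0.0882
finger_force: 0.0
```

```bash
python3 - <<'E'
from h import *
show(); plan(O+29.5*nrm,18)
E
```

```text
t 12.52 grasp in cooker [ -9.5 -34.1  90.2] F [-0.2 -0.2  0.2] w 0.0882 ff 0.0 q [-0.32  0.46  1.81  0.2   0.58  1.07]
[[0.95, 0.0, 0.31], [0.0, -1.0, -0.0], [0.31, 0.0, -0.95]]
[ -9.1155 -35.      89.2545] cm [0.02 0.09 0.11] deg [ 0.  -0.1  0.1]
```

Emit:
{"op": "jog_arm", "data": {"moves": [{"translation":[0,0.1,0.1],"twist":[0,0,0],"grip":-1},{"translation":[0,0.1,0.1],"twist":[0,0,0],"grip":-1},{"translation":[0,0.1,0.1],"twist":[0,0,0],"grip":-1},{"translation":[0,0.1,0.1],"twist":[0,0,0],"grip":-1},{"translation":[0,0.1,0.1],"twist":[0,0,0],"grip":-1},{"translation":[0,0.1,0.1],"twist":[0,0,0],"grip":-1},{"translation":[0,0.1,0.1],"twist":[0,0,0],"grip":-1},{"translation":[0,0.1,0.1],"twist":[0,0,0],"grip":-1},{"translation":[0,0.1,0.1],"twist":[0,0,0],"grip":-1},{"translation":[0,0.1,0.1],"twist":[0,0,0],"grip":-1},{"translation":[0,0.1,0.1],"twist":[0,0,0],"grip":-1},{"translation":[0,0.1,0.1],"twist":[0,0,0],"grip":-1}]}}

```text
time_s: 13.52
tool_pos: [0.5445, -0.0351, 0.133]
tcp_rot: [-3.096, -0.054, -0.5]
wrist_force: [0.0, 0.1, 2.6]
grip_width: 0.0177
finger_force: 6.9
```

Emit:
{"op": "jog_arm", "data": {"moves": [{"translation":[0,0,0],"twist":[0,0,0],"grip":-1},{"translation":[0,0,0],"twist":[0,0,0],"grip":-1},{"translation":[0,0,0],"twist":[0,0,0],"grip":-1},{"translation":[0,0,0],"twist":[0,0,0],"grip":-1},{"translation":[0,0,0],"twist":[0,0,0],"grip":-1},{"translation":[0,0,0],"twist":[0,0,0],"grip":-1},{"translation":[0,0,0],"twist":[0,0,0],"grip":-1},{"translation":[0,0,0],"twist":[0,0,0],"grip":-1}]}}

```text
time_s: 14.18
tool_pos: [0.5436, -0.0365, 0.1325]
tcp_rot: [-3.096, -0.05, -0.497]
wrist_force: [3.5, 11.0, 3.7]
grip_width: 0.0121
finger_force: 20.0
```

```bash
python3 - <<'E'
from h import *
show(); plan(O+29.5*nrm,18); print(bot.observe()["moment"])
E
```

```text
t 14.18 grasp in cooker [ -8.3 -34.8  89.7] F [ 3.5 11.   3.7] w 0.0121 ff 20.0 q [-0.32  0.46  1.81  0.2   0.58  1.07]
[[0.95, -0.0, 0.31], [-0.0, -1.0, -0.0], [0.31, -0.0, -0.95]]
[ -9.1155 -35.      89.2545] cm [-0.08  0.02  0.02] deg [ 0.  -0.2 -0. ]
[ 1.65838579 -0.70039578  0.5319803 ]
```

Emit:
{"op": "jog_arm", "data": {"moves": [{"translation":[0,-0.1,0],"twist":[0,0,0],"grip":-1},{"translation":[0,-0.1,0],"twist":[0,0,0],"grip":-1},{"translation":[0,-0.1,0],"twist":[0,0,0],"grip":0.2},{"translation":[0,-0.1,0],"twist":[0,0,0],"grip":0.2},{"translation":[0,-0.1,0],"twist":[0,0,0],"grip":0.2},{"translation":[0,-0.1,0],"twist":[0,0,0],"grip":0.2},{"translation":[0,-0.1,0],"twist":[0,0,0],"grip":0.2},{"translation":[0,-0.1,0],"twist":[0,0,0],"grip":0.2},{"translation":[0,-0.1,-3],"twist":[0,0,0],"grip":0.2},{"translation":[0,-0.1,-6],"twist":[0,0,0],"grip":0.2},{"translation":[-4,-0.1,-8],"twist":[0,0,0],"grip":0.2},{"translation":[-8,-0.1,-9],"twist":[0,0,0],"grip":0.2}]}}

```text
time_s: 15.18
tool_pos: [0.4417, -0.0398, 0.1947]
tcp_rot: [-3.099, -0.052, -0.502]
wrist_force: [-0.5, -1.1, 0.0]
grip_width: 0.0529
finger_force: 0.0
```

Emit:
{"op": "jog_arm", "data": {"moves": [{"translation":[-2,0,-1],"twist":[0,0,0],"grip":0.2},{"translation":[-3,0,-3],"twist":[0,0,0],"grip":0.2},{"translation":[-3,0,-3],"twist":[0,0,0],"grip":0.2},{"translation":[-3,0,-3],"twist":[0,0,0],"grip":0.2}]}}

```text
time_s: 15.52
tool_pos: [0.4042, -0.0411, 0.2125]
tcp_rot: [-3.099, -0.049, -0.499]
wrist_force: [0.3, -0.8, 0.2]
grip_width: 0.0532
finger_force: 0.0
```

```bash
python3 - <<'E'
from h import *
show()
im=bot.capture("side");t=bot.capture("top")
a=np.hstack([cv2.resize(im[180:270,240:340],None,fx=4,fy=4,interpolation=cv2.INTER_CUBIC),cv2.resize(t[165:255,280:380],None,fx=4,fy=4,interpolation=cv2.INTER_CUBIC)])
cv2.imwrite("pics/k.png",a)
for nm,P in(("c",O+31*nrm),("ptr@12",O+31*nrm+22*U),("mark",O+40*U)):
    print(nm,((project("side",w(p,[P]))[0]-[240,180])*4).round(),((project("top",w(p,[P]))[0]-[280,165])*4+[400,0]).round())
E
```

```text
t 15.52 grasp in cooker [-147.8  -34.9  169.8] F [ 0.3 -0.8  0.2] w 0.0532 ff 0.0 q [-0.46  0.05  2.11  0.23  0.71  0.93]
[[0.95, -0.0, 0.31], [-0.0, -1.0, -0.0], [0.31, 0.0, -0.95]]
c [240. 178.] [630. 196.]
ptr@12 [280. 162.] [630. 163.]
mark [331. 190.] [625. 124.]
```

View pics/k.png

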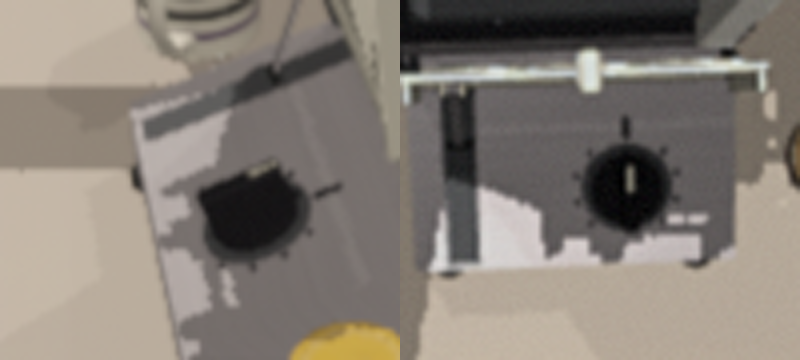

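The pointer's white line runs from (630,192) to (630,167) in the top half. That is where the model puts 12 o'clock, on the mark at (626,127). The guard is propped and the gripper is clear, so I'm handing in.

```bash
python3 -c "
from plant import bot
print(bot.hand_in())"
```

```text
the job is handed in; nothing more can be done
None
```

I handed the job in at about 15.6 s. The last picture shows the guard standing propped on its stay, the knob's pointer on the long mark, and the arm clear of everything. The arm never touched the mug, shaker or jar. The hand-in returned no verdict.

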